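# Sort the bench leftovers after a headspace run

## Robot

A 7-joint arm with a two-finger parallel gripper is mounted at the origin on a cart in front of the work surface, level with it; the furniture and walls round the work are solid. World frame = base frame: x ahead of the robot, y to its left, z up, the work surface at z = 0. Lengths are in m, angles in rad, forces in N, time in s.
With the tool pointing down it reaches from about 0.425 to 0.875 m from the base axis. Payload 9.9 kg.
Tool frame: the origin (TCP) lies on the centre line of the jaws, within the pads' length; the fingertips stand 8 mm ahead of it and the grasp point (between the pads) lies 11 mm behind it (manip.tips_ahead is the distance from the TCP to the fingertips, in m); z points along the fingers, y is the line along which they close (so a half turn about z gives the same grasp; the last joint's range is limited). The gripper opens to 85 mm and grips with 20 to 120 N. Pads are 22 mm wide; open, the fingers measure 114 mm over their backs; the gripper's body (76 mm by 85 mm) begins 54 mm behind the grasp point. The pads swing forward as they close: fully open they stand 13 mm farther back than shut.
Start: joints at [1.128, 0.576, 0.025, 1.437, -0.015, 1.129, -0.057], TCP at [0.237, -0.632, 0.204] pointing down, gripper open.
Joint ranges: [-2.76, 2.76], [-0.34, 2.15], [-1.52, 1.57], [0.19, 2.46], [-1.09, 4.23], [0.17, 1.99], [-2.82, 2.82]. Speed limits (rad/s): [2.22, 2.22, 3.01, 3.01, 3.14, 3.14, 3.14].

## Interface

Orientations are given as a unit quaternion [w, x, y, z].
In Python, from rig import manip gives the robot as it stands.
- The arm moves only by the tool apply_moves, never from a script. Its arguments are lists of equal length, an entry for each row: "slide": the shift along the tool's x, y, z in cm, a list of three; "rot": the turn, a rotation vector about the tool's x, y, z in rad, a list of three; "gripper": the closure, from 0 (fully open) to 1 (shut). In form: {"slide": [[dx, dy, dz], ...], "rot": [[rx, ry, rz], ...], "gripper": [gripper, ...]}. A call has 1 to 12 rows; each row is the pose to reach, as a shift and turn from the pose commanded when the call began, along the tool's axes at that moment; what a row does not reach only later rows make up. A row lasts 1/12 s, in which the tool goes at most 41.7 mm and 7.16 degrees, less where a joint would pass 70% of its speed; a pose out of reach is approached as far as the arm can. A call with a gripper value outside its range is refused whole. The fingers move at their own pace and stop on an object; "newtons" is the grip in N (left out, the last holds). Time passes only in rows, so rows that repeat a pose let the fingers close. It gives the time, the measured TCP pose, the force, the opening and the grip force at its end, in the units of the state.
- manip.sense(): the state, without advancing time (a new reading comes with each control period).
- manip.get_image(name): name is "scene" or "top"; returns (picture, depth): 384x512x3 uint8, red, green, blue; 384x512 float32, m along the optical axis (not along the pixel's ray), 0 where there is no reading.
- manip.camera_info(name): a dict with "camera_matrix" (3x3 intrinsics, pixels), "R" (3x3) and "t" (3): a world point X has camera coordinates R X + t. Camera axes: x right, y down, z forward; pixel columns grow to the right and rows downward; lengths in m; the calibration is good to about 2 mm. A picture is of the moment at which its call begins. camera_info takes no time and is no camera call.
- manip.job_done(): hands the job in; it is judged then, once.
The state is a dict: "time": time; "joint_pos": joint angles; "qd": joint speeds; "effort": joint torques, N m; "tool_pos": TCP position; "eef_rot": TCP orientation; "force": force on the tool from outside, world axes, zero at the start; "ft_torque": the same for the moment, N m; "width": opening from 0.0 (shut) to 1.0 (fully open); "grip_force": force on a finger pad.
Only numpy, scipy, OpenCV 4.12 (cv2) and the standard library are available. Lean on these libraries where they do the work, as an engineer would, in place of code of your own. Each camera call takes 0.05 s, during which the arm holds its last target. There are 200 camera calls.

## Task

Tidy up after the headspace run by sorting the five loose things into their places: stand the two white-capped headspace vials upright in the deep white carrier, one in each bay; lay the two tube unions (steel and brass) in the shallow metal tray, one in each bay; and stand the green-lidded jar upright in the round dish. Do not tip over the vials or the jar on the way, and leave the flask and the beaker standing where they are.

Things in the scene. Friction and masses are not known exactly. Their poses are not given: they have to be found in the camera images.
- headspace_vial_1: Headspace vial: slim clear glass vial, 23 mm diameter (body and cap), 77 mm tall, white crimp cap with a small red centre, standing upright, 30 g. Origin: centre of its underside, z up.
- headspace_vial_2: Second headspace vial, same size and kind (23 mm diameter, 77 mm tall, white cap). Origin: centre of its underside, z up.
- tube_union_1: Steel compression tube union (pipe fitting with hexagons), lying: 36 mm long along its y, 16 mm wide along its x, 14 mm high. Grip it across its x at the middle. Origin: centre of its underside. 35 g.
- tube_union_2: Brass compression tube union, same size and axes as the steel one, lying. Origin: centre of its underside.
- septa_jar: Small white jar of septa with a green screw lid, 47 mm tall; body 37 mm diameter, lid (top 13 mm) 40 mm diameter, standing upright. Origin: centre of its underside, z up. 50 g.
- vial_carrier: Fixed white plastic open carrier, outer 101 mm (its x) by 52 mm (its y), 32 mm high, with two deep square bays of 46 x 46 mm side by side along its x; bay centres at x = +/-24.5 mm, y = 0. Walls 3 mm, floor 3 mm thick. Origin: centre of its underside on the worktop, z up.
- fittings_tray: Fixed shallow aluminium tray, outer 137 mm (its x) by 82 mm (its y), 9 mm high, with one divider as high as the rim making two bays, each 64 mm (x) by 76 mm (y); bay centres at x = +/-33.5 mm, y = 0. Walls 3 mm, floor 3 mm thick. Origin: centre of its underside on the worktop, z up.
- round_dish: Fixed round steel dish, outer diameter 72 mm, inner 66 mm, 14 mm high, floor 3 mm thick. Origin: centre of its underside on the worktop, z up.
- volumetric_flask: Bystander, loose: glass volumetric flask, round bulb 50 mm diameter with a thin neck and stopper, 158 mm tall, standing among the things. Origin: centre of its underside, z up. (To the right of the work stands a fixed tall white gas generator, 0.39 m high, filling x 0.54 to 0.74 m, y below -0.21 m: swing the gripper clear of it.)
- beaker_50: Bystander, loose: small empty glass beaker, 48 mm over the rim, 58 mm tall, standing among the things. Origin: about the centre of its underside, z up.
Things that resemble listed ones, but are neither listed nor needed, are in the scene too. There is more than one size of the fittings_tray; the one meant has the size given above. Leave any brown or pink look-alike of the round_dish alone.

How it is judged:
At the end, for the whole second after the job is handed in: One vial stands upright (within 0.15 rad) on the floor of each bay of the white carrier, one tube union lies in each bay of the shallow tray, the jar stands upright in the round dish (within 16 mm of its centre), all at rest (((x of headspace_vial_1 in the frame of vial_carrier between 0.009 and 0.04 m and y of headspace_vial_1 in the frame of vial_carrier between -0.016 and 0.016 m and z of headspace_vial_1 in the frame of vial_carrier between 0 and 0.008 m and x of headspace_vial_2 in the frame of vial_carrier between -0.04 and -0.009 m and y of headspace_vial_2 in the frame of vial_carrier between -0.016 and 0.016 m and z of headspace_vial_2 in the frame of vial_carrier between 0 and 0.008 m) or (x of headspace_vial_1 in the frame of vial_carrier between -0.04 and -0.009 m and y of headspace_vial_1 in the frame of vial_carrier between -0.016 and 0.016 m and z of headspace_vial_1 in the frame of vial_carrier between 0 and 0.008 m and x of headspace_vial_2 in the frame of vial_carrier between 0.009 and 0.04 m and y of headspace_vial_2 in the frame of vial_carrier between -0.016 and 0.016 m and z of headspace_vial_2 in the frame of vial_carrier between 0 and 0.008 m)) and ((x of tube_union_1 in the frame of fittings_tray between 0.012 and 0.06 m and y of tube_union_1 in the frame of fittings_tray between -0.034 and 0.034 m and z of tube_union_1 in the frame of fittings_tray between 0 and 0.018 m and x of tube_union_2 in the frame of fittings_tray between -0.06 and -0.012 m and y of tube_union_2 in the frame of fittings_tray between -0.034 and 0.034 m and z of tube_union_2 in the frame of fittings_tray between 0 and 0.018 m) or (x of tube_union_1 in the frame of fittings_tray between -0.06 and -0.012 m and y of tube_union_1 in the frame of fittings_tray between -0.034 and 0.034 m and z of tube_union_1 in the frame of fittings_tray between 0 and 0.018 m and x of tube_union_2 in the frame of fittings_tray between 0.012 and 0.06 m and y of tube_union_2 in the frame of fittings_tray between -0.034 and 0.034 m and z of tube_union_2 in the frame of fittings_tray between 0 and 0.018 m)) and horizontal distance between septa_jar and round_dish below 0.016 m and z of septa_jar in the frame of round_dish below 0.008 m and angle between each of headspace_vial_1, headspace_vial_2, septa_jar's own z axis and vertical below 0.15 rad and linear speed of each of headspace_vial_1, headspace_vial_2, tube_union_1, tube_union_2, septa_jar below 0.02 m/s); the robot touches nothing.
It fails at once if a vial or the jar is tipped by more than 0.8 rad (angle between any of headspace_vial_1, headspace_vial_2, septa_jar's own z axis and vertical above 0.8 rad).
It fails at once if the flask or the beaker is pushed more than 30 mm or tipped (distance of any of volumetric_flask, beaker_50 from where it was at the start of the episode above 0.03 m or angle between any of volumetric_flask, beaker_50's own z axis and vertical above 0.5 rad).
It also fails if it takes over 136 s, if anything falls off the work surface, if the arm or the gripper's body presses on something with over 40 N, if the wrist force passes 120 N, or if a joint passes its speed limit or range.

## Working session

There is one attempt and no reset: what is moved stays moved. The work goes in short steps, Python scripts to look and compute and a tool call to move; the robot and the scene stay as the last step left them, time stands still between calls to the robot, and variables do not carry over. Pictures are saved under pics/ and viewed, at most 14 in all, crops included, and the job is handed in when it is done.

Besides the shell and the picture viewer there is one more tool, called after "Emit:" in YAML: its name, and indented under it one key for each argument. apply_moves: Moves the arm, as the interface text tells. Its arguments: {"type":"object","properties":{"slide":{"type":"array","items":{"type":"array","items":{"type":"number"}}},"rot":{"type":"array","items":{"type":"array","items":{"type":"number"}}},"gripper":{"type":"array","items":{"type":"number"}},"newtons":{"type":"number"}},"required":["slide","rot","gripper"]}

```bash
ls; mkdir -p pics
python3 - <<'E'
from rig import manip
import cv2, numpy as np
for n in("scene","top"):
    p,d=manip.get_image(n); cv2.imwrite(f"pics/{n}0.png",cv2.resize(p[:,:,::-1],(800,600),interpolation=cv2.INTER_CUBIC)); np.savez(f"{n}0.npz",p=p,d=d)
    c=manip.camera_info(n); print(n,c, -np.array(c["R"]).T@c["t"])
print(manip.sense())
E
```

```text
pics
scene {'camera_matrix': array([[374.10683443,   0.        , 254.05225488],
       [  0.        , 374.10683443, 189.32078706],
       [  0.        ,   0.        ,   1.        ]]), 'R': array([[-0.81013268, -0.58592498, -0.0194153 ],
       [-0.38336457,  0.55453551, -0.73859459],
       [ 0.44352749, -0.59091648, -0.67387022]]), 't': array([0.55121786, 0.20303714, 0.73263982])} [0.19945094 0.64330996 0.65436835]
top {'camera_matrix': array([[374.90562571,   0.        , 258.56670562],
       [  0.        , 374.90562571, 191.59824253],
       [  0.        ,   0.        ,   1.        ]]), 'R': array([[-0.12105703, -0.99264338,  0.00207588],
       [-0.97168053,  0.11807248, -0.20468472],
       [ 0.20293383, -0.02679562, -0.97882575]]), 't': array([0.14290535, 0.55408087, 1.1070761 ])} [0.3310261  0.10609714 1.19674984]
{'time': 0.1, 'joint_pos': array([ 1.12820245,  0.57641474,  0.02484571,  1.43784503, -0.01501112,
        1.12898437, -0.05653808]), 'qd': array([-0.0011151 , -0.00130475, -0.00215448, -0.00469939,  0.00057155,
        0.00218894, -0.00033901]), 'effort': array([ 5.65959635e-03, -7.67309833e+01,  2.25778207e+00, -2.86604565e+01,
        1.58574537e-02,  8.73952318e-03, -4.44378963e-05]), 'tool_pos': array([ 0.23687379, -0.63159136,  0.20334383]), 'eef_rot': array([-7.15444992e-04,  9.83952041e-01,  1.78431622e-01, -1.61847072e-04]), 'force': array([-0.70513625, -0.83843003,  0.03937654]), 'ft_torque': array([-0.02303892,  0.01041289,  0.00486411]), 'grip_force': 0.0, 'width': 1.0078020556606508}
```

View pics/top0.png

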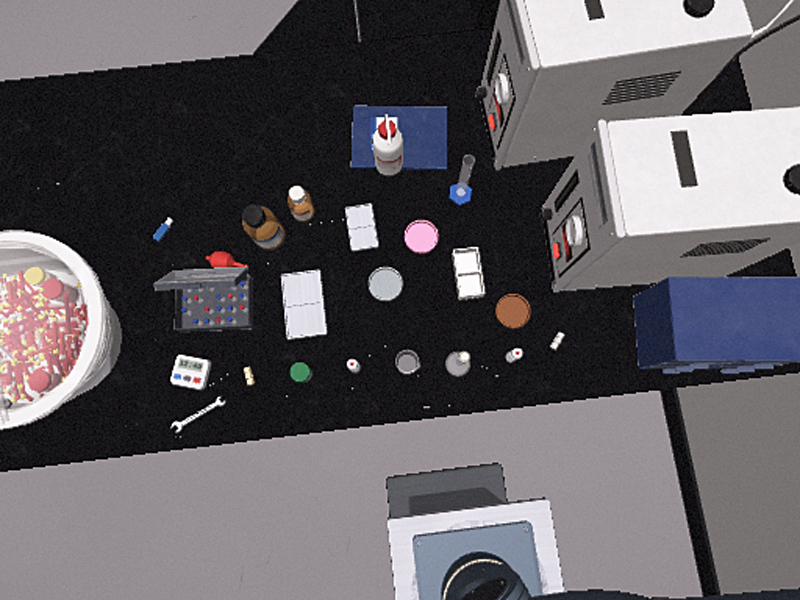

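View pics/scene0.png

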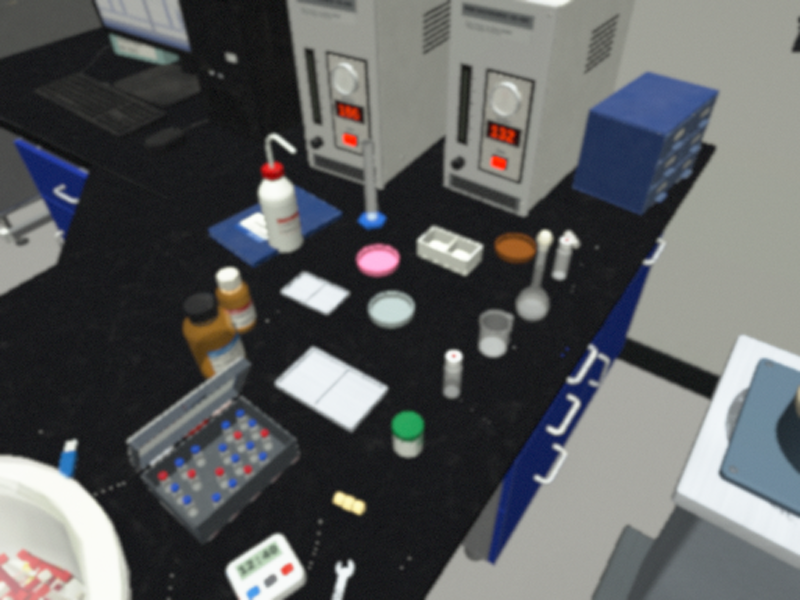

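```bash
cat > h.py <<'E'
import numpy as np, cv2
from rig import manip
C={n:manip.camera_info(n) for n in("scene","top")}
def ray(n,uv,z):
    c=C[n];R=np.array(c["R"]);o=-R.T@c["t"]
    uv=np.atleast_2d(uv).astype(float)
    d=np.c_[uv,np.ones(len(uv))]@np.linalg.inv(c["camera_matrix"]).T@R
    return o+d*((z-o[2])/d[:,2])[:,None]
def cloud(n,d):
    c=C[n];v,u=np.mgrid[:384,:512]
    P=np.stack([u,v,np.ones_like(u)],-1)@np.linalg.inv(c["camera_matrix"]).T*d[...,None]
    return (P-c["t"])@np.array(c["R"])
def comps(mask,minA=6):
    n,l,s,c=cv2.connectedComponentsWithStats(mask.astype(np.uint8),connectivity=8)
    return [(l==i,s[i],c[i]) for i in range(1,n) if s[i,4]>=minA]
E
python3 - <<'E'
from h import *
np.set_printoptions(precision=4,suppress=True)
for n in("top","scene"):
    f=np.load(f"{n}0.npz");p=f["p"];d=f["d"];P=cloud(n,d)
    m=(p.max(2)>60)&(d>0)
    X=P[...,0];Y=P[...,1];Z=P[...,2]
    m&=(X>.2)&(X<.9)&(Y<.62)&(Y>-.25)&(Z<.25)
    print(n)
    for M,s,c in comps(m,12):
        q=P[M]; 
        if s[4]>1500: continue
        w=ray(n,np.argwhere(M)[:,::-1],np.percentile(q[:,2],50))
        r=cv2.minAreaRect((w[:,:2]*1000).astype(np.float32))
        print(s,c.round(1),"z",np.percentile(q[:,2],[5,50,95]).round(3),"rect",np.round(r[0]),np.round(r[1]),round(r[2]),p[M].mean(0).astype(int))
    img=cv2.resize(p[:,:,::-1],None,fx=4,fy=4,interpolation=cv2.INTER_CUBIC)
    if n=="top": cv2.imwrite("pics/t1.png",img[790:1010,560:1480][:, :].copy()[:, 40:840])
    else: cv2.imwrite("pics/s1.png",img[540:1140,800:1600])
E
```

```text
top
[ 313   55   50   54 1339] [333.8  84.9] z [0.04  0.156 0.242] rect [ 844. -184.] [138. 170.] 64 [119 110 110]
[224  73  62  40 964] [254.4  97.8] z [0.009 0.044 0.178] rect [870.  44.] [178. 141.] 50 [121 113 130]
[287  99  17  33 294] [295.9 116.5] z [0.005 0.051 0.164] rect [809. -77.] [ 45. 115.] 73 [ 93 107 143]
[ 346  104   36   83 1086] [361.  150.6] z [0.055 0.154 0.244] rect [ 652. -241.] [ 87. 247.] 88 [123 111 111]
[184 119  17  23 289] [191.8 130.1] z [0.014 0.075 0.104] rect [788. 262.] [79. 47.] 16 [155 133 115]
[220 130  23  31 521] [230.9 145. ] z [-0.     0.004  0.009] rect [748. 145.] [101.  61.] 3 [213 211 220]
[155 132  27  28 376] [170.2 147.9] z [0.02  0.088 0.106] rect [736. 334.] [88. 63.] 29 [108  84  63]
[ 98 139  13  16  86] [103.8 146.7] z [0.001 0.008 0.011] rect [792. 564.] [20. 54.] 51 [ 95 124 168]
[258 140  23  23 390] [269.2 150.9] z [0.001 0.005 0.016] rect [711.  22.] [72. 73.] 39 [231 167 203]
[289 158  22  34 584] [299.4 174.4] z [-0.     0.006  0.034] rect [620. -67.] [ 59. 110.] 90 [210 208 208]
[236 171  22  22 396] [246.3 181.2] z [0.    
[... 2242 characters left out ...]
6 291   5   6  18] [188.1 293.7] z [0.001 0.006 0.011] rect [554. 397.] [12.  6.] 75 [69 66 66]
[173 303   6   6  17] [175.2 305.6] z [0.001 0.006 0.01 ] rect [557. 430.] [13.  5.] 89 [68 64 65]
[160 315   6   6  16] [162.6 317.4] z [0.002 0.005 0.009] rect [560. 462.] [13.  5.] 89 [68 65 66]
[212 314  23  16 235] [223.  321.5] z [-0.001  0.01   0.015] rect [459. 404.] [45. 20.] 8 [192 181 131]
[146 328   6   6  19] [148.3 330.4] z [0.002 0.006 0.009] rect [561. 495.] [12.  4.] 89 [69 66 67]
[133 340   6   6  18] [135.4 342.4] z [0.    0.005 0.01 ] rect [564. 524.] [11.  4.] 89 [68 66 66]
[211 357  17  27 257] [218.8 369.6] z [-0.001  0.004  0.007] rect [410. 473.] [23. 44.] 32 [169 174 175]
```

View pics/t1.png

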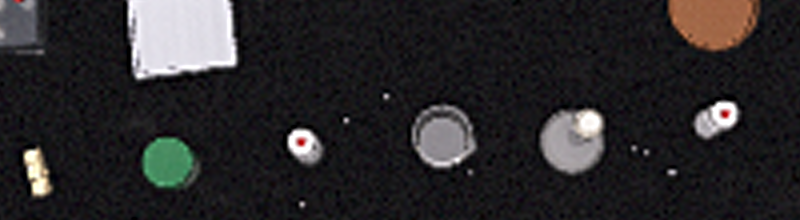

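View pics/s1.png

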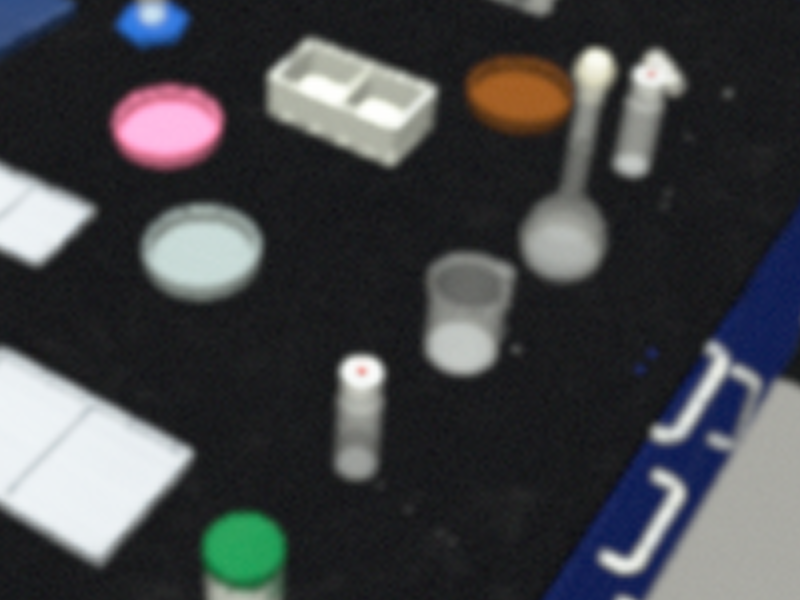

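Run:
```python
from h import *
np.set_printoptions(precision=1,suppress=True)
for n in("top","scene"):
    f=np.load(f"{n}0.npz");p=f["p"].astype(int);d=f["d"];P=cloud(n,d);X,Y,Z=np.moveaxis(P,-1,0)
    r,g,b=np.moveaxis(p,-1,0)
    box=lambda x,y,w:(abs(X-x)<w)&(abs(Y-y)<w)
    print(n)
    for nm,x,y in(("vialA",.445,.186),("vialB",.435,-.125)):
        m=box(x,y,.04)&(r-g>35)&(Z>.05); w=np.argwhere(m)[:,::-1]
        k=box(x,y,.04)&(Z>.071); 
        print(nm,m.sum(),ray(n,np.average(w,axis=0,weights=(r-g)[m]),.077)*1e3,"cap",k.sum(),P[k].mean(0)*1e3, "ray",ray(n,np.argwhere(k)[:,::-1].mean(0),.077)*1e3)
    m=box(.45,.3,.05)&(g-r>25)&(Z>.0435); print("jar",m.sum(),ray(n,np.argwhere(m)[:,::-1].mean(0),.047)*1e3)
    m=box(.617,.109,.05)&(p.max(2)>60); print("dish",cv2.minEnclosingCircle((ray(n,np.argwhere(m)[:,::-1],.010)[:,:2]*1e3).astype(np.float32)),P[m].mean(0)*1e3)
    m=box(.62,-.07,.08)&(Z>.025)&(p.max(2)>60); print("carr rim",cv2.minAreaRect((ray(n,np.argwhere(m)[:,::-1],.032)[:,:2]*1e3).astype(np.float32)))
    m=box(.595,.282,.09)&(p.max(2)>100); q=(ray(n,np.argwhere(m)[:,::-1],.007)[:,:2]*1e3).astype(np.float32);print("tray",cv2.minAreaRect(q))
    for nm,x,y in(("brass",.46,.403),("steel",.455,-.225)):
        m=box(x,y,.04)&(p.max(2)>60)&(Z<.025)
        q=ray(n,np.argwhere(m)[:,::-1],.009)[:,:2]*1e3; e,v=np.linalg.eigh(np.cov(q.T)); v=v[:,1]
        print(nm,m.sum(),q.mean(0),"long deg",np.degrees(np.arctan2(v[1],v[0]))%180,e**.5, "cloud",P[m].mean(0)*1e3)
    for nm,y in(("beaker",.083),("flask",-.014)):
        m=box(.44,y,.04)&(p.max(2)>60)&(Z<.07);print(nm,P[m].mean(0)*1e3)
    if n=="top":
        m=(X>.35)&(X<.62)&(Y<-.27)&(Y>-.6)&(Z>.03)
        print("cab",P[m].min(0)*1e3,P[m].max(0)*1e3,np.percentile(P[m],[2,98],axis=0)*1e3)
```

```text
top
vialA 5 [[451.6 190.5  77. ]] cap 35 [451.8 190.5  77.4] ray [[451.8 190.6  77. ]]
vialB 5 [[ 434.1 -127.    77. ]] cap 31 [ 434.2 -125.6   78.3] ray [[ 434.3 -125.9   77. ]]
jar 119 [[451.9 295.9  47. ]]
dish ((616.120361328125, 108.78337097167969), 37.414207458496094) [617.1 108.9   5.9]
carr rim ((615.6621704101562, -63.492652893066406), (52.2811164855957, 102.11190032958984), 89.9206771850586)
tray ((594.8085327148438, 282.90521240234375), (139.5591583251953, 82.43758392333984), 0.8629356026649475)
brass 57 [459.6 404.2] long deg 10.419952637152164 [ 4.4 11.2] cloud [459.3 403.4  12.2]
steel 61 [ 455.6 -225.9] long deg 138.47295140599036 [ 4.6 11.5] cloud [ 455.3 -225.3   11.2]
beaker [447.3  83.4  21.2]
flask [428.3 -11.6  39.9]
cab [ 350.1 -600.    30.1] [ 620.  -270.   404.8] [[ 363.2 -587.9   49.6]
 [ 614.8 -280.   388.4]]
scene
vialA 3 [[451.1 189.2  77. ]] cap 70 [448.2 190.9  76.1] ray [[447.8 191.6  77. ]]Traceback (most recent call last):
  File "<stdin>", line 11, in <module>
    raise ZeroDivisionError(
        "Weights sum to zero, can't be normalized")
ZeroDivisionError: Weights sum to zero, can't be normalized
```

```bash
cat >> h.py <<'E'
from scipy.spatial.transform import Rotation as Ro
def plan(*T):
    """targets (x,y,z mm, phi deg) -> slide cm, rot from current measured pose; tool down exactly at target"""
    s=manip.sense();q=s["eef_rot"];R0=Ro.from_quat(np.r_[q[1:],q[0]])
    a=R0.as_matrix()[:,0];print("t",round(s["time"],2),"pos",(s["tool_pos"]*1e3).round(1),"phi",np.degrees(np.arctan2(a[1],a[0])).round(1),"w",round(s["width"],3),"grip",round(s["grip_force"],1),"F",s["force"].round(1),"j7",s["joint_pos"][6].round(2))
    for x,y,z,ph in T:
        sl=R0.inv().apply(np.array([x,y,z])/10-s["tool_pos"]*100)
        h=np.radians(ph);Rt=Ro.from_matrix(np.array([[np.cos(h),np.sin(h),0],[np.sin(h),-np.cos(h),0],[0,0,-1]]))
        rv=(R0.inv()*Rt).as_rotvec();rows=max(np.linalg.norm(sl)/4.17,np.degrees(np.linalg.norm(rv))/7.16)
        print((x,y,z,ph),"slide",sl.round(2),"rot",rv.round(3),"rows",rows.round(1))
E
python3 - <<'E'
from h import *
f=np.load("top0.npz");P=cloud("top",f["d"]);r=f["p"].astype(int)
m=(r[...,2]-r[...,0]>40)&(P[...,1]<-.25);q=P[m];print((np.percentile(q,[1,50,99],axis=0)*1e3).round())
plan((237,-632,300,20.6),(420,-250,300,90),(456,-226,120,138.5))
E
```

```text
[[ 356. -622.   69.]
 [ 439. -502.  170.]
 [ 520. -389.  175.]]
t 0.1 pos [ 236.9 -631.6  203.3] phi 20.6 w 1.008 grip 0.0 F [-0.7 -0.8  0. ] j7 -0.06
(237, -632, 300, 20.6) slide [-0.    0.03 -9.67] rot [-0.001  0.    -0.001] rows 2.3
(420, -250, 300, 90) slide [ 30.55 -29.31  -9.62] rot [-1.000e-03 -1.000e-03 -1.212e+00] rows 10.4
(456, -226, 120, 138.5) slide [ 34.76 -30.27   8.38] rot [-1.000e-03 -1.000e-03 -2.058e+00] rows 16.5
```

Emit:
apply_moves:
  slide:
    - [0, 0, -9.7]
    - [0, 0, -9.7]
    - [0, 0, -9.7]
    - [30.5, -29.3, -9.7]
    - [30.5, -29.3, -9.7]
    - [30.5, -29.3, -9.7]
    - [30.5, -29.3, -9.7]
    - [30.5, -29.3, -9.7]
    - [30.5, -29.3, -9.7]
    - [30.5, -29.3, -9.7]
    - [30.5, -29.3, -9.7]
    - [30.5, -29.3, -9.7]
  rot:
    - [0, 0, 0]
    - [0, 0, 0]
    - [0, 0, 0]
    - [0, 0, -1.2]
    - [0, 0, -1.2]
    - [0, 0, -1.2]
    - [0, 0, -1.2]
    - [0, 0, -1.2]
    - [0, 0, -1.2]
    - [0, 0, -1.2]
    - [0, 0, -1.2]
    - [0, 0, -1.2]
  gripper: [0, 0, 0, 0, 0, 0, 0, 0, 0, 0, 0, 0]
  newtons: 40

```text
time: 1.1
tool_pos: [0.3992, -0.2918, 0.3011]
eef_rot: [-0.0, 0.735, 0.678, -0.0]
force: [1.3, 0.1, -0.7]
width: 1.0
grip_force: 0.0
```

```bash
python3 -c "
from h import *
plan((456,-226,120,138.5))"
```

```text
t 1.1 pos [ 399.2 -291.8  301.1] phi 85.4 w 1.0 grip 0.0 F [ 1.3  0.1 -0.7] j7 0.36
(456, -226, 120, 138.5) slide [ 7.02  5.13 18.1 ] rot [-0.     0.    -0.927] rows 7.4
```

Emit:
apply_moves:
  slide:
    - [6.8, 5, 10]
    - [6.8, 5, 18.1]
    - [6.8, 5, 18.1]
    - [6.8, 5, 18.1]
    - [6.8, 5, 18.1]
    - [6.8, 5, 18.1]
    - [6.8, 5, 18.1]
    - [6.8, 5, 18.1]
    - [6.8, 5, 18.1]
    - [6.8, 5, 18.1]
    - [6.8, 5, 18.1]
    - [6.8, 5, 18.1]
  rot:
    - [0, 0, -0.92]
    - [0, 0, -0.92]
    - [0, 0, -0.92]
    - [0, 0, -0.92]
    - [0, 0, -0.92]
    - [0, 0, -0.92]
    - [0, 0, -0.92]
    - [0, 0, -0.92]
    - [0, 0, -0.92]
    - [0, 0, -0.92]
    - [0, 0, -0.92]
    - [0, 0, -0.92]
  gripper: [0, 0, 0, 0, 0, 0, 0, 0, 0, 0, 0, 0]

```text
time: 2.1
tool_pos: [0.4547, -0.2305, 0.1202]
eef_rot: [0.0, 0.361, 0.932, -0.0]
force: [-0.7, 0.9, -0.3]
width: 1.004
grip_force: 0.0
```

```bash
python3 -c "
from h import *
plan((456,-226,120,138.5),(456,-226,11,138.5),(456,-226,150,90))"
```

```text
t 2.1 pos [ 454.7 -230.5  120.2] phi 137.6 w 1.004 grip 0.0 F [-0.7  0.9 -0.3] j7 0.86
(456, -226, 120, 138.5) slide [0.21 0.42 0.02] rot [-0.     0.    -0.015] rows 0.1
(456, -226, 11, 138.5) slide [ 0.21  0.42 10.92] rot [-0.     0.    -0.015] rows 2.6
(456, -226, 150, 90) slide [ 0.21  0.42 -2.98] rot [0.    0.    0.831] rows 6.7
```

Emit:
apply_moves:
  slide:
    - [0.2, 0.4, 3.5]
    - [0.2, 0.4, 7]
    - [0.2, 0.4, 9.5]
    - [0.2, 0.4, 10.9]
    - [0.2, 0.4, 10.9]
    - [0.2, 0.4, 10.9]
    - [0.2, 0.4, 10.9]
    - [0.2, 0.4, 10.9]
    - [0.2, 0.4, 10.9]
    - [0.2, 0.4, 10.9]
    - [0.2, 0.4, 10.9]
    - [0.2, 0.4, 10.9]
  rot:
    - [0, 0, -0.015]
    - [0, 0, -0.015]
    - [0, 0, -0.015]
    - [0, 0, -0.015]
    - [0, 0, -0.015]
    - [0, 0, -0.015]
    - [0, 0, -0.015]
    - [0, 0, -0.015]
    - [0, 0, -0.015]
    - [0, 0, -0.015]
    - [0, 0, -0.015]
    - [0, 0, -0.015]
  gripper: [0, 0, 0, 0, 0, 0, 1, 1, 1, 1, 1, 1]

```text
time: 3.1
tool_pos: [0.4561, -0.2263, 0.0115]
eef_rot: [0.0, 0.354, 0.935, -0.0]
force: [-0.0, 0.4, -0.4]
width: 0.147
grip_force: 0.0
```

```bash
python3 -c "
from h import *
plan((456,-226,120,138.5),(420,-130,260,138.5),(561.5,282.5,260,138.5),(561.5,282.5,15,138.5))"
```

```text
t 3.1 pos [ 456.1 -226.3   11.5] phi 138.6 w 0.147 grip 0.0 F [-0.   0.4 -0.4] j7 0.73
(456, -226, 120, 138.5) slide [  0.02   0.02 -10.85] rot [0.    0.001 0.001] rows 2.6
(420, -130, 260, 138.5) slide [  9.06   4.83 -24.86] rot [0.    0.001 0.001] rows 6.5
(561.5, 282.5, 260, 138.5) slide [ 25.74  45.13 -24.87] rot [0.    0.001 0.001] rows 13.8
(561.5, 282.5, 15, 138.5) slide [25.76 45.12 -0.37] rot [0.    0.001 0.001] rows 12.5
```

Emit:
apply_moves:
  slide:
    - [0, 0, 0]
    - [0, 0, 0]
    - [0, 0, 0]
    - [0, 0, 0]
  rot:
    - [0, 0, 0]
    - [0, 0, 0]
    - [0, 0, 0]
    - [0, 0, 0]
  gripper: [1, 1, 1, 1]

```text
time: 3.43
tool_pos: [0.4559, -0.226, 0.0111]
eef_rot: [-0.0, 0.354, 0.935, 0.0]
force: [-0.9, -0.2, -0.0]
width: -0.001
grip_force: 0.0
```

Run:
```python
from h import *
plan()
for n in("top","scene"):
    p,d=manip.get_image(n); 
    q=p[180:250,320:400] if n=="top" else p[110:190,300:400]
    cv2.imwrite(f"pics/{n}2.png",cv2.resize(q[:,:,::-1],None,fx=6,fy=6,interpolation=cv2.INTER_CUBIC))
a=cv2.imread("pics/top2.png");b=cv2.imread("pics/scene2.png");h=max(a.shape[0],b.shape[0])
f=lambda i:cv2.copyMakeBorder(i,0,h-i.shape[0],0,0,0)
c=np.hstack([f(a),f(b)]);cv2.imwrite("pics/c2.png",cv2.resize(c,(800,int(h*800/c.shape[1]))))
```

```text
t 3.43 pos [ 455.9 -226.    11.1] phi 138.6 w -0.001 grip 0.0 F [-0.9 -0.2 -0. ] j7 0.73
```

View pics/c2.png

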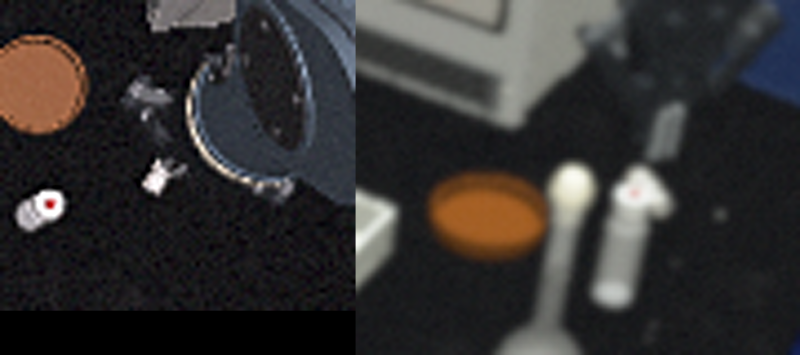

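Run:
```python
from h import *
np.set_printoptions(precision=1,suppress=True)
s=manip.sense()
out=[]
for n in("top","scene"):
    p,d=manip.get_image(n);P=cloud(n,d);np.savez(f"{n}3.npz",p=p,d=d)
    c=C[n]
    def pr(X): x=c["camera_matrix"]@(np.array(c["R"])@X+c["t"]);return x[:2]/x[2]
    print(n,[pr(np.array([.456,-.226,z])) for z in(0,.012,.03,.1)])
    m=(abs(P[...,0]-.456)<.06)&(abs(P[...,1]+.226)<.06)&(P[...,2]>.003)&(P[...,2]<.12)
    for lo in range(3,120,12):
        k=m&(P[...,2]>lo/1e3)&(P[...,2]<(lo+12)/1e3)
        if k.any(): print(lo,k.sum(),P[k].mean(0)*1e3,P[k].min(0)*1e3,P[k].max(0)*1e3)
```

```text
top [array([355.6, 217.8]), array([356.6, 217.3]), array([358. , 216.5]), array([364.2, 213.2])]
3 197 [ 446.9 -208.2    5.3] [ 396.3 -285.8    3. ] [ 516.  -166.9   14.3]
15 4 [ 474.  -193.6   17.5] [ 441.  -222.7   15.9] [ 501.9 -166.    20.2]
39 5 [ 452.5 -217.6   46.8] [ 446.3 -223.2   42.1] [ 459.8 -212.2   50.4]
51 10 [ 454.4 -216.4   56.3] [ 444.6 -230.5   51. ] [ 462.3 -211.3   62.4]
63 5 [ 452.1 -217.7   67.5] [ 446.1 -222.5   63.5] [ 463.6 -211.7   70.8]
75 5 [ 455.6 -213.8   79.9] [ 449.  -218.7   75.4] [ 464.8 -207.8   86.5]
87 20 [ 462.  -208.9   93.4] [ 424.9 -244.7   87.4] [ 478.2 -194.1   98.4]
99 21 [ 459.  -208.7  105.3] [ 419.1 -254.    99.3] [ 479.6 -184.7  110.5]
111 17 [ 449.7 -218.2  114.9] [ 414.9 -256.6  111.1] [ 483.9 -178.4  118.9]
scene [array([364.1, 155.3]), array([364.8, 151.9]), array([366. , 146.8]), array([370.8, 125.4])]
3 122 [ 464.1 -216.4    7. ] [ 396.2 -281.9    3. ] [ 515.6 -166.5   15. ]
15 9 [ 471.3 -207.4   15.6] [ 441.1 -235.5   15.2] [ 514.3 -168.4   16.3]
39 23 [ 451.4 -220.3   46.4] [ 442.8 -233.9   39.6] [ 465.7 -215.    50.2]
51 44 [ 452.6 -219.8   57.6] [ 441.5 -233.7   51.3] [ 468.2 -213.5   63. ]
63 37 [ 453.  -219.8   69. ] [ 441.4 -233.1   63.9] [ 469.1 -211.7   74.8]
75 41 [ 448.7 -219.7   81.7] [ 429.7 -240.    75.3] [ 463.2 -198.5   87. ]
87 119 [ 448.7 -223.3   93. ] [ 420.1 -264.7   87.1] [ 473.8 -191.5   98.6]
99 104 [ 446.9 -222.5  105.9] [ 415.1 -260.3   99.8] [ 477.9 -183.3  110.9]
111 91 [ 442.9 -224.8  115.6] [ 411.2 -262.7  111. ] [ 483.6 -177.2  119.8]
```

Run:
```python
from h import *
print(manip.tips_ahead,[a for a in dir(manip) if a[0]!='_'], manip.sense()["tool_pos"])
```

```text
0.008 ['IKError', 'camera_info', 'get_image', 'job_done', 'sense', 'tips_ahead'] [ 0.45590562 -0.22607861  0.01105032]
```

Emit:
apply_moves:
  slide:
    - [0, 0, 0]
    - [0, 0, 0]
    - [0, 0, 0]
    - [0, 0, 0]
    - [0, 0, 0]
    - [0, 0, 0]
    - [0, 0, 0.6]
    - [0, 0, 1.2]
    - [0, 0, 1.8]
    - [0, 0, 2.2]
    - [0, 0, 2.2]
    - [0, 0, 2.2]
  rot:
    - [0, 0, 0]
    - [0, 0, 0]
    - [0, 0, 0]
    - [0, 0, 0]
    - [0, 0, 0]
    - [0, 0, 0]
    - [0, 0, 0]
    - [0, 0, 0]
    - [0, 0, 0]
    - [0, 0, 0]
    - [0, 0, 0]
    - [0, 0, 0]
  gripper: [0.4, 0.4, 0.4, 0.4, 0.4, 0.4, 0.4, 0.4, 0.4, 0.4, 0.4, 0.4]

```text
time: 4.63
tool_pos: [0.4557, -0.2259, -0.0114]
eef_rot: [-0.0, 0.353, 0.935, 0.0]
force: [-0.4, 0.3, 0.7]
width: 0.601
grip_force: 0.0
```

Run:
```python
from h import *
np.set_printoptions(precision=1,suppress=True)
plan()
for n in("top","scene"):
    p,d=manip.get_image(n);P=cloud(n,d)
    m=(abs(P[...,0]-.456)<.07)&(abs(P[...,1]+.226)<.07)&(P[...,2]>.003)&(P[...,2]<.12)
    for lo in range(5,75,7):
        k=m&(P[...,2]>lo/1e3)&(P[...,2]<(lo+7)/1e3)
        if k.any(): print(lo,k.sum(),P[k].mean(0)*1e3,P[k].min(0)*1e3,P[k].max(0)*1e3)
    q=p[110:190,300:400]
cv2.imwrite("pics/c4.png",cv2.resize(q[:,:,::-1],None,fx=7,fy=7,interpolation=cv2.INTER_CUBIC))
```

```text
t 4.63 pos [ 455.7 -225.9  -11.4] phi 138.6 w 0.601 grip 0.0 F [-0.4  0.3  0.7] j7 0.7
5 75 [ 460.9 -203.4    7.2] [ 386.  -293.6    5. ] [ 524.4 -156.1   11.9]
12 30 [ 473.1 -203.5   14.9] [ 438.4 -229.2   12.1] [ 524.8 -159.5   18.3]
19 2 [ 482.1 -179.3   22.9] [ 468.2 -197.2   20.1] [ 496.  -161.4   25.7]
26 4 [ 441.4 -229.9   29. ] [ 430.  -247.3   27.5] [ 471.1 -193.4   30.4]
33 8 [ 456.4 -213.6   35.9] [ 428.8 -247.6   33.5] [ 477.  -193.6   39.6]
40 3 [ 446.6 -223.7   43.4] [ 432.1 -240.1   42. ] [ 475.5 -194.6   45. ]
47 3 [ 472.2 -194.1   50.4] [ 467.6 -197.5   48.1] [ 478.3 -190.4   52.8]
54 1 [ 430.5 -238.9   57.1] [ 430.5 -238.9   57.1] [ 430.5 -238.9   57.1]
61 9 [ 454.1 -214.5   64.8] [ 425.2 -252.    61. ] [ 482.7 -188.1   67.2]
68 28 [ 466.7 -208.4   72. ] [ 414.3 -255.8   68.7] [ 489.3 -176.9   74.6]
5 38 [ 489.5 -191.8    8.4] [ 414.7 -236.8    5. ] [ 525.8 -157.1   12. ]
12 47 [ 475.  -202.5   14.3] [ 437.5 -241.    12. ] [ 523.5 -156.8   16.8]
19 12 [ 444.9 -234.7   23.1] [ 427.7 -253.6   19.8] [ 473.  -198.1   25.5]
26 31 [ 452.  -222.3   29.7] [ 425.5 -253.1   26.1] [ 483.9 -193.7   33. ]
33 27 [ 451.7 -224.2   36.6] [ 425.2 -253.4   33.5] [ 483.7 -193.6   39.1]
40 32 [ 452.9 -222.5   43. ] [ 426.2 -254.9   40.3] [ 485.4 -192.9   47. ]
47 35 [ 455.1 -220.2   49.6] [ 424.9 -253.    47. ] [ 484.7 -193.3   53.4]
54 31 [ 448.6 -228.    57.1] [ 426.8 -254.4   54.4] [ 480.5 -192.5   60.1]
61 32 [ 447.5 -225.3   64.9] [ 413.8 -259.9   61.3] [ 482.4 -178.6   67.7]
68 83 [ 454.7 -218.8   71.8] [ 409.8 -266.    68. ] [ 500.7 -174.9   75. ]
```

View pics/c4.png

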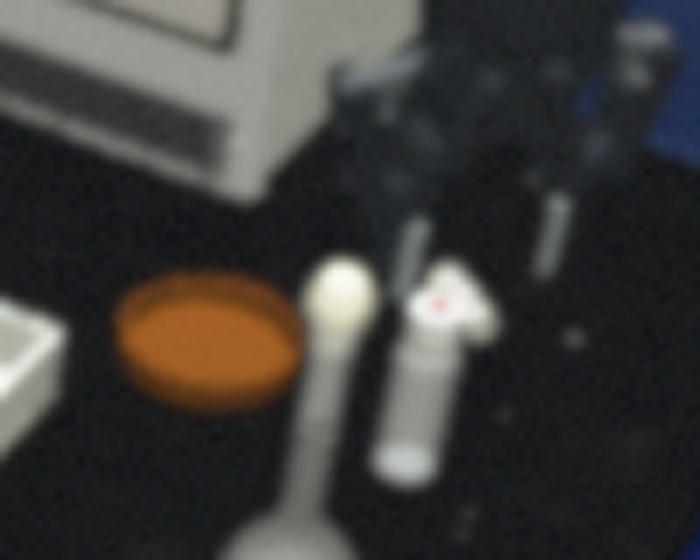

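Emit:
apply_moves:
  slide:
    - [0, 0, 0.4]
    - [0, 0, 0.8]
    - [0, 0, 1.1]
    - [0, 0, 1.1]
    - [0, 0, 1.1]
    - [0, 0, 1.1]
    - [0, 0, 1.1]
    - [0, 0, 1.1]
    - [0, 0, 1.1]
    - [0, 0, 1.1]
    - [0, 0, 1.1]
  rot:
    - [0, 0, 0]
    - [0, 0, 0]
    - [0, 0, 0]
    - [0, 0, 0]
    - [0, 0, 0]
    - [0, 0, 0]
    - [0, 0, 0]
    - [0, 0, 0]
    - [0, 0, 0]
    - [0, 0, 0]
    - [0, 0, 0]
  gripper: [0.4, 0.4, 0.4, 0.4, 1, 1, 1, 1, 1, 1, 1]

```text
time: 5.65
tool_pos: [0.4561, -0.2261, -0.0217]
eef_rot: [0.0, 0.354, 0.935, -0.0]
force: [-1.3, 0.1, 3.4]
width: 0.147
grip_force: 39.1
```

```bash
python3 -c "
from h import *
plan((456,-226,100,138.5))"
```

```text
t 5.65 pos [ 456.1 -226.1  -21.7] phi 138.6 w 0.147 grip 39.1 F [-1.3  0.1  3.4] j7 0.69
(456, -226, 100, 138.5) slide [ 1.000e-02  1.000e-02 -1.217e+01] rot [0.    0.    0.002] rows 2.9
```

```bash
python3 -c "
from h import *
plan((450,-150,220,138.5),(561.5,282.5,220,180),(628.5,283.5,220,180))"
```

```text
t 5.65 pos [ 456.1 -226.1  -21.7] phi 138.6 w 0.147 grip 39.1 F [-1.3  0.1  3.4] j7 0.69
(450, -150, 220, 138.5) slide [  5.48   5.31 -24.17] rot [0.    0.    0.002] rows 6.1
(561.5, 282.5, 220, 180) slide [ 25.73  45.12 -24.17] rot [-0.     0.    -0.723] rows 13.7
(628.5, 283.5, 220, 180) slide [ 20.77  49.63 -24.17] rot [-0.     0.    -0.723] rows 14.1
```

Emit:
apply_moves:
  slide:
    - [0, 0, -4]
    - [0, 0, -8]
    - [0, 0, -12]
    - [1, 2, -16]
    - [3, 5, -20]
    - [5, 9, -24.2]
    - [6.5, 13, -24.2]
    - [8, 17, -24.2]
    - [10, 21, -24.2]
    - [11.5, 25, -24.2]
    - [13.2, 29, -24.2]
    - [15, 33, -24.2]
  rot:
    - [0, 0, 0]
    - [0, 0, 0]
    - [0, 0, 0]
    - [0, 0, -0.1]
    - [0, 0, -0.2]
    - [0, 0, -0.3]
    - [0, 0, -0.4]
    - [0, 0, -0.5]
    - [0, 0, -0.6]
    - [0, 0, -0.7]
    - [0, 0, -0.72]
    - [0, 0, -0.72]
  gripper: [1, 1, 1, 1, 1, 1, 1, 1, 1, 1, 1, 1]

```text
time: 6.65
tool_pos: [0.5502, 0.0854, 0.2199]
eef_rot: [0.0, 0.001, 1.0, -0.0]
force: [1.3, -0.5, -0.5]
width: 0.145
grip_force: 39.3
```

```bash
python3 -c "
from h import *
plan((628.5,283.5,220,180),(628.5,283.5,60,180))"
```

```text
t 6.65 pos [550.2  85.4 219.9] phi 179.9 w 0.145 grip 39.3 F [ 1.3 -0.5 -0.5] j7 0.94
(628.5, 283.5, 220, 180) slide [-7.79 19.83 -0.02] rot [-0.     0.    -0.002] rows 5.1
(628.5, 283.5, 60, 180) slide [-7.79 19.83 15.98] rot [-0.     0.    -0.002] rows 6.4
```

Emit:
apply_moves:
  slide:
    - [-1.5, 4, 0]
    - [-3, 8, 0]
    - [-4.5, 12, 0]
    - [-6, 16, 2]
    - [-7.8, 19.5, 5]
    - [-7.8, 19.5, 8]
    - [-7.8, 19.5, 12]
    - [-7.8, 19.5, 16]
    - [-7.8, 19.5, 16]
    - [-7.8, 19.5, 16]
    - [-7.8, 19.5, 16]
  rot:
    - [0, 0, 0]
    - [0, 0, 0]
    - [0, 0, 0]
    - [0, 0, 0]
    - [0, 0, 0]
    - [0, 0, 0]
    - [0, 0, 0]
    - [0, 0, 0]
    - [0, 0, 0]
    - [0, 0, 0]
    - [0, 0, 0]
  gripper: [1, 1, 1, 1, 1, 1, 1, 1, 1, 1, 1]

```text
time: 7.57
tool_pos: [0.6293, 0.2793, 0.0621]
eef_rot: [0.001, 0.002, 1.0, 0.001]
force: [0.9, 0.2, -0.2]
width: 0.147
grip_force: 39.3
```

Run:
```python
from h import *
np.set_printoptions(precision=1,suppress=True)
plan((628.5,283.5,-17,180))
p,d=manip.get_image("scene");P=cloud("scene",d)
m=(abs(P[...,0]-.6285)<.03)&(abs(P[...,1]-.2835)<.03)&(P[...,2]>.02)&(P[...,2]<.2)
for lo in range(20,140,8):
    k=m&(P[...,2]>lo/1e3)&(P[...,2]<(lo+8)/1e3)
    if k.any(): print(lo,k.sum(),P[k].mean(0)*1e3,P[k].min(0)*1e3,P[k].max(0)*1e3)
```

```text
t 7.57 pos [629.3 279.3  62.1] phi 179.8 w 0.147 grip 39.3 F [ 0.9  0.2 -0.2] j7 0.61
(628.5, 283.5, -17, 180) slide [0.1 0.4 7.9] rot [ 0.  0. -0.] rows 1.9
76 1 [610.9 276.   83.6] [610.9 276.   83.6] [610.9 276.   83.6]
84 13 [612.4 280.7  89.4] [608.6 272.1  86.9] [624.9 291.   91.3]
92 69 [618.5 279.4  96.7] [608.8 260.9  92.6] [632.4 296.   99.8]
100 49 [623.9 283.4 104.2] [616.8 259.  100.1] [635.4 298.3 107.9]
108 54 [622.8 282.7 112.1] [617.1 257.6 108.1] [634.1 298.4 116. ]
116 47 [622.5 280.9 119.9] [616.7 259.6 116.1] [633.9 298.2 123.7]
124 38 [622.4 277.1 127.4] [615.6 262.7 124.2] [634.1 298.4 131.7]
132 64 [621.3 281.3 136.6] [614.8 259.6 132.6] [639.5 312.9 139.9]
```

Emit:
apply_moves:
  slide:
    - [0, 0.3, 3]
    - [0, 0.3, 5.5]
    - [0, 0.3, 7]
    - [0, 0.3, 7.6]
    - [0, 0.3, 7.9]
    - [0, 0.3, 7.9]
    - [0, 0.3, 7.9]
    - [0, 0.3, 7.9]
    - [0, 0.3, 7.9]
    - [0, 0.3, 4]
    - [0, 0.3, 0]
    - [0, 0.3, 0]
  rot:
    - [0, 0, 0]
    - [0, 0, 0]
    - [0, 0, 0]
    - [0, 0, 0]
    - [0, 0, 0]
    - [0, 0, 0]
    - [0, 0, 0]
    - [0, 0, 0]
    - [0, 0, 0]
    - [0, 0, 0]
    - [0, 0, 0]
    - [0, 0, 0]
  gripper: [1, 1, 1, 1, 1, 1, 0.6, 0.6, 0.6, 0.6, 0.6, 0.4]

```text
time: 8.62
tool_pos: [0.6317, 0.2848, 0.0681]
eef_rot: [0.005, 0.001, 1.0, 0.003]
force: [1.6, 0.8, 0.6]
width: 0.524
grip_force: 0.0
```

```bash
python3 -c "
from h import *
plan((629,283,110,180),(460,404,110,190.4),(460,404,-22,190.4))"
```

```text
t 8.62 pos [631.7 284.8  68.1] phi 179.8 w 0.524 grip 0.0 F [1.6 0.8 0.6] j7 0.61
(629, 283, 110, 180) slide [ 0.23 -0.16 -4.19] rot [ 0.006  0.009 -0.003] rows 1.0
(460, 404, 110, 190.4) slide [17.16 11.89 -4.27] rot [ 0.005  0.01  -0.184] rows 5.1
(460, 404, -22, 190.4) slide [17.28 11.81  8.93] rot [ 0.005  0.01  -0.184] rows 5.5
```

Emit:
apply_moves:
  slide:
    - [0, 0, -4.2]
    - [4, 2.8, -4.2]
    - [8, 5.5, -4.2]
    - [12, 8.3, -4.2]
    - [15, 10.3, -4.2]
    - [17.1, 11.8, -4.2]
    - [17.1, 11.8, -4.2]
    - [17.1, 11.8, -4.2]
    - [17.1, 11.8, -4.2]
  rot:
    - [0, 0, 0]
    - [0, 0, -0.05]
    - [0, 0, -0.1]
    - [0, 0, -0.15]
    - [0, 0, -0.18]
    - [0, 0, -0.18]
    - [0, 0, -0.18]
    - [0, 0, -0.18]
    - [0, 0, -0.18]
  gripper: [0.4, 0.3, 0.3, 0.3, 0.3, 0.3, 0.3, 0.3, 0.3]

```text
time: 9.37
tool_pos: [0.4583, 0.4001, 0.1023]
eef_rot: [0.001, -0.089, 0.996, -0.0]
force: [0.5, -0.7, 0.2]
width: 0.699
grip_force: 0.0
```

Run:
```python
from h import *
plan((460,404,0,190.4),(460,404,-22,190.4))
p,d=manip.get_image("top");P=cloud("top",d)
m=(abs(P[...,0]-.628)<.03)&(abs(P[...,1]-.283)<.034)&(P[...,2]>.01)
print(m.sum(),P[m].mean(0).round(4),P[m].min(0).round(3),P[m].max(0).round(3))
```

```text
t 9.37 pos [458.3 400.1 102.3] phi -169.8 w 0.699 grip 0.0 F [ 0.5 -0.7  0.2] j7 0.44
(460, 404, 0, 190.4) slide [-0.22  0.36 10.23] rot [-0.     0.001 -0.004] rows 2.5
(460, 404, -22, 190.4) slide [-0.22  0.36 12.43] rot [-0.     0.001 -0.004] rows 3.0
49 [0.6288 0.2815 0.0157] [0.611 0.275 0.01 ] [0.647 0.289 0.023]
```

Emit:
apply_moves:
  slide:
    - [-0.2, 0.4, 4]
    - [-0.2, 0.4, 8]
    - [-0.2, 0.4, 10.5]
    - [-0.2, 0.4, 11.8]
    - [-0.2, 0.4, 12.4]
    - [-0.2, 0.4, 12.4]
    - [-0.2, 0.4, 12.4]
    - [-0.2, 0.4, 12.4]
    - [-0.2, 0.4, 12.4]
    - [-0.2, 0.4, 12.4]
    - [-0.2, 0.4, 12.4]
    - [-0.2, 0.4, 12.4]
  rot:
    - [0, 0, 0]
    - [0, 0, 0]
    - [0, 0, 0]
    - [0, 0, 0]
    - [0, 0, 0]
    - [0, 0, 0]
    - [0, 0, 0]
    - [0, 0, 0]
    - [0, 0, 0]
    - [0, 0, 0]
    - [0, 0, 0]
    - [0, 0, 0]
  gripper: [0.3, 0.3, 0.3, 0.3, 0.3, 0.3, 1, 1, 1, 1, 1, 1]

```text
time: 10.42
tool_pos: [0.4598, 0.405, -0.0207]
eef_rot: [0.001, -0.088, 0.996, 0.001]
force: [-0.4, -0.4, 7.5]
width: 0.139
grip_force: 39.0
```

```bash
python3 -c "
from h import *
plan((460,404,60,190),(561.5,282.5,60,190),(561.5,282.5,-18,190))"
```

```text
t 10.42 pos [459.8 405.  -20.7] phi -169.9 w 0.139 grip 39.0 F [-0.4 -0.4  7.5] j7 0.31
(460, 404, 60, 190) slide [-0.02 -0.1  -8.07] rot [0.001 0.002 0.003] rows 1.9
(561.5, 282.5, 60, 190) slide [ -7.87 -13.84  -8.07] rot [0.001 0.002 0.003] rows 4.3
(561.5, 282.5, -18, 190) slide [ -7.86 -13.85  -0.27] rot [0.001 0.002 0.003] rows 3.8
```

Emit:
apply_moves:
  slide:
    - [0, 0, -4]
    - [0, 0, -8]
    - [-1.5, -3, -8]
    - [-3.5, -6.5, -8]
    - [-5.5, -10, -8]
    - [-7.3, -13, -8]
    - [-7.9, -13.9, -8]
    - [-7.9, -13.9, -8]
    - [-7.9, -13.9, -8]
  rot:
    - [0, 0, 0]
    - [0, 0, 0]
    - [0, 0, 0]
    - [0, 0, 0]
    - [0, 0, 0]
    - [0, 0, 0]
    - [0, 0, 0]
    - [0, 0, 0]
    - [0, 0, 0]
  gripper: [1, 1, 1, 1, 1, 1, 1, 1, 1]

```text
time: 11.17
tool_pos: [0.5615, 0.2812, 0.0582]
eef_rot: [0.0, -0.088, 0.996, 0.0]
force: [-0.3, 1.1, -0.9]
width: 0.138
grip_force: 39.0
```

```bash
python3 -c "
from h import *
plan((561.5,282.5,-16,190))"
```

```text
t 11.17 pos [561.5 281.2  58.2] phi -169.9 w 0.138 grip 39.0 F [-0.3  1.1 -0.9] j7 0.66
(561.5, 282.5, -16, 190) slide [-0.02  0.12  7.42] rot [0.001 0.    0.001] rows 1.8
```

Emit:
apply_moves:
  slide:
    - [0, 0, 3]
    - [0, 0, 5.5]
    - [0, 0, 6.8]
    - [0, 0, 7.3]
    - [0, 0, 7.4]
    - [0, 0, 7.4]
    - [0, 0, 7.4]
    - [0, 0, 7.4]
    - [0, 0, 7.4]
    - [0, 0, 3.5]
    - [0, 0, 0]
    - [0, 0, -4]
  rot:
    - [0, 0, 0]
    - [0, 0, 0]
    - [0, 0, 0]
    - [0, 0, 0]
    - [0, 0, 0]
    - [0, 0, 0]
    - [0, 0, 0]
    - [0, 0, 0]
    - [0, 0, 0]
    - [0, 0, 0]
    - [0, 0, 0]
    - [0, 0, 0]
  gripper: [1, 1, 1, 1, 1, 1, 0.6, 0.6, 0.6, 0.6, 0.6, 0]

```text
time: 12.17
tool_pos: [0.5606, 0.2811, 0.0988]
eef_rot: [-0.001, -0.089, 0.996, -0.0]
force: [1.9, -0.3, 1.2]
width: 0.528
grip_force: 0.0
```

```bash
python3 -c "
from h import *
plan((452,296,90,110),(452,296,6,110))"
```

```text
t 12.17 pos [560.6 281.1  98.8] phi -169.8 w 0.528 grip 0.0 F [ 1.9 -0.3  1.2] j7 0.69
(452, 296, 90, 110) slide [10.42  3.38  0.9 ] rot [-1.000e-03 -1.000e-03  1.399e+00] rows 11.2
(452, 296, 6, 110) slide [10.41  3.38  9.3 ] rot [-1.000e-03 -1.000e-03  1.399e+00] rows 11.2
```

```bash
python3 -c "
from h import *
plan((452,296,90,130))"
```

```text
t 12.17 pos [560.6 281.1  98.8] phi -169.8 w 0.528 grip 0.0 F [ 1.9 -0.3  1.2] j7 0.69
(452, 296, 90, 130) slide [10.42  3.38  0.9 ] rot [-1.00e-03 -2.00e-03  1.05e+00] rows 8.4
```

Emit:
apply_moves:
  slide:
    - [2, 0.7, 0.9]
    - [4, 1.4, 0.9]
    - [6, 2.1, 0.9]
    - [8, 2.8, 0.9]
    - [10.4, 3.4, 0.9]
    - [10.4, 3.4, 0.9]
    - [10.4, 3.4, 0.9]
    - [10.4, 3.4, 0.9]
    - [10.4, 3.4, 0.9]
    - [10.4, 3.4, 0.9]
    - [10.4, 3.4, 0.9]
    - [10.4, 3.4, 0.9]
  rot:
    - [0, 0, 0.12]
    - [0, 0, 0.24]
    - [0, 0, 0.36]
    - [0, 0, 0.48]
    - [0, 0, 0.6]
    - [0, 0, 0.72]
    - [0, 0, 0.84]
    - [0, 0, 0.96]
    - [0, 0, 1.05]
    - [0, 0, 1.05]
    - [0, 0, 1.05]
    - [0, 0, 1.05]
  gripper: [0, 0, 0, 0, 0, 0, 0, 0, 0, 0, 0, 0]

```text
time: 13.17
tool_pos: [0.453, 0.2967, 0.0892]
eef_rot: [0.0, 0.421, 0.907, 0.0]
force: [0.4, -0.6, 0.0]
width: 1.002
grip_force: 0.0
```

Run:
```python
from h import *
plan((452,296,0,130))
p,d=manip.get_image("top");P=cloud("top",d)
m=(abs(P[...,0]-.5615)<.03)&(abs(P[...,1]-.283)<.034)&(P[...,2]>.01)
print(m.sum(),P[m].mean(0).round(4),P[m].min(0).round(3),P[m].max(0).round(3))
```

```text
t 13.17 pos [453.  296.7  89.2] phi 130.2 w 1.002 grip 0.0 F [ 0.4 -0.6  0. ] j7 -0.33
(452, 296, 0, 130) slide [ 0.01 -0.13  8.92] rot [0.    0.    0.003] rows 2.1
30 [0.5688 0.2815 0.0168] [0.557 0.252 0.01 ] [0.59  0.29  0.022]
```

Emit:
apply_moves:
  slide:
    - [0, -0.1, 3]
    - [0, -0.1, 6]
    - [0, -0.1, 8]
    - [0, -0.1, 8.9]
    - [0, -0.1, 8.9]
    - [0, -0.1, 8.9]
    - [0, -0.1, 8.9]
    - [0, -0.1, 8.9]
    - [0, -0.1, 8.9]
    - [0, -0.1, 8.9]
    - [0, -0.1, 8.9]
  rot:
    - [0, 0, 0]
    - [0, 0, 0]
    - [0, 0, 0]
    - [0, 0, 0]
    - [0, 0, 0]
    - [0, 0, 0]
    - [0, 0, 0]
    - [0, 0, 0]
    - [0, 0, 0]
    - [0, 0, 0]
    - [0, 0, 0]
  gripper: [0, 0, 0, 0, 0, 1, 1, 1, 1, 1, 1]
  newtons: 30

```text
time: 14.13
tool_pos: [0.4528, 0.2964, 0.0012]
eef_rot: [0.001, 0.423, 0.906, 0.001]
force: [-1.2, -1.0, 6.9]
width: 0.446
grip_force: 29.3
```

```bash
python3 -c "
from h import *
plan((452,296,90,130),(616,109,90,130),(616,109,4,130))"
```

```text
t 14.13 pos [452.8 296.4   1.2] phi 130.0 w 0.446 grip 29.3 F [-1.2 -1.   6.9] j7 -0.43
(452, 296, 90, 130) slide [ 0.02 -0.07 -8.88] rot [ 0.002  0.    -0.   ] rows 2.1
(616, 109, 90, 130) slide [-24.85   0.48  -8.87] rot [ 0.002  0.    -0.   ] rows 6.3
(616, 109, 4, 130) slide [-24.84   0.46  -0.27] rot [ 0.002  0.    -0.   ] rows 6.0
```

Emit:
apply_moves:
  slide:
    - [0, 0, -3]
    - [0, 0, -6]
    - [-2, 0, -8]
    - [-5, 0, -8.9]
    - [-8, 0, -8.9]
    - [-11, 0, -8.9]
    - [-14, 0.2, -8.9]
    - [-17, 0.4, -8.9]
    - [-20, 0.5, -8.9]
    - [-23, 0.5, -8.9]
    - [-24.9, 0.5, -8.9]
    - [-24.9, 0.5, -8.9]
  rot:
    - [0, 0, 0]
    - [0, 0, 0]
    - [0, 0, 0]
    - [0, 0, 0]
    - [0, 0, 0]
    - [0, 0, 0]
    - [0, 0, 0]
    - [0, 0, 0]
    - [0, 0, 0]
    - [0, 0, 0]
    - [0, 0, 0]
    - [0, 0, 0]
  gripper: [1, 1, 1, 1, 1, 1, 1, 1, 1, 1, 1, 1]

```text
time: 15.13
tool_pos: [0.6189, 0.1028, 0.0891]
eef_rot: [0.001, 0.426, 0.905, -0.001]
force: [-1.1, -0.3, -0.6]
width: 0.446
grip_force: 30.5
```

```bash
python3 -c "
from h import *
plan((616,109,5,130))"
```

```text
t 15.13 pos [618.9 102.8  89.1] phi 129.6 w 0.446 grip 30.5 F [-1.1 -0.3 -0.6] j7 0.1
(616, 109, 5, 130) slide [0.69 0.17 8.4 ] rot [-0.     0.003 -0.007] rows 2.0
```

Emit:
apply_moves:
  slide:
    - [0, 0, 0]
    - [0, 0, 0]
    - [0, 0, 0]
  rot:
    - [0, 0, 0]
    - [0, 0, 0]
    - [0, 0, 0]
  gripper: [1, 1, 1]

```text
time: 15.38
tool_pos: [0.6153, 0.1099, 0.0893]
eef_rot: [-0.0, 0.422, 0.907, 0.0]
force: [-0.0, 0.5, -1.2]
width: 0.449
grip_force: 30.5
```

```bash
python3 -c "
from h import *
plan((616,109,5,130))"
```

```text
t 15.38 pos [615.3 109.9  89.3] phi 130.1 w 0.449 grip 30.5 F [-0.   0.5 -1.2] j7 0.1
(616, 109, 5, 130) slide [-0.11 -0.01  8.43] rot [ 0.    -0.001  0.002] rows 2.0
```

Emit:
apply_moves:
  slide:
    - [-0.1, 0, 3]
    - [-0.1, 0, 5.5]
    - [-0.1, 0, 7.3]
    - [-0.1, 0, 8.2]
    - [-0.1, 0, 8.4]
    - [-0.1, 0, 8.4]
    - [-0.1, 0, 8.4]
    - [-0.1, 0, 8.4]
    - [-0.1, 0, 8.4]
    - [-0.1, 0, 8.4]
    - [-0.1, 0, 8.4]
  rot:
    - [0, 0, 0]
    - [0, 0, 0]
    - [0, 0, 0]
    - [0, 0, 0]
    - [0, 0, 0]
    - [0, 0, 0]
    - [0, 0, 0]
    - [0, 0, 0]
    - [0, 0, 0]
    - [0, 0, 0]
    - [0, 0, 0]
  gripper: [1, 1, 1, 1, 1, 1, 1, 0, 0, 0, 0]

```text
time: 16.3
tool_pos: [0.617, 0.1077, 0.0054]
eef_rot: [0.0, 0.423, 0.906, 0.0]
force: [0.3, -0.4, 0.9]
width: 0.984
grip_force: 0.0
```

```bash
python3 -c "
from h import *
plan((616,109,120,130),(451.5,190,120,110))"
```

```text
t 16.3 pos [617.  107.7   5.4] phi 130.0 w 0.984 grip 0.0 F [ 0.3 -0.4  0.9] j7 0.04
(616, 109, 120, 130) slide [  0.16   0.02 -11.46] rot [ 0.001  0.    -0.   ] rows 2.7
(451.5, 190, 120, 110) slide [ 16.93  -7.38 -11.47] rot [0.001 0.    0.349] rows 5.2
```

Emit:
apply_moves:
  slide:
    - [0, 0, -3]
    - [0, 0, -7]
    - [0, 0, -11.5]
    - [3, -1.3, -11.5]
    - [7, -3, -11.5]
    - [11, -5, -11.5]
    - [14.5, -6.4, -11.5]
    - [16.9, -7.4, -11.5]
    - [16.9, -7.4, -11.5]
    - [16.9, -7.4, -11.5]
    - [16.9, -7.4, -11.5]
    - [16.9, -7.4, -11.5]
  rot:
    - [0, 0, 0]
    - [0, 0, 0]
    - [0, 0, 0]
    - [0, 0, 0.08]
    - [0, 0, 0.16]
    - [0, 0, 0.24]
    - [0, 0, 0.32]
    - [0, 0, 0.35]
    - [0, 0, 0.35]
    - [0, 0, 0.35]
    - [0, 0, 0.35]
    - [0, 0, 0.35]
  gripper: [0, 0, 0, 0, 0, 0, 0, 0, 0, 0, 0, 0]

```text
time: 17.3
tool_pos: [0.4526, 0.189, 0.1199]
eef_rot: [0.0, 0.575, 0.818, 0.0]
force: [-0.1, 0.6, 0.3]
width: 1.002
grip_force: 0.0
```

Run:
```python
from h import *
plan((451.5,190,20,110))
f,d=manip.get_image("top");P=cloud("top",d);p=f.astype(int)
m=(abs(P[...,0]-.616)<.05)&(abs(P[...,1]-.109)<.05)&(p[...,1]-p[...,0]>25)&(P[...,2]>.046)
print("jar",m.sum(),ray("top",np.argwhere(m)[:,::-1].mean(0),.05),P[m].mean(0))
m=(abs(P[...,0]-.5615)<.03)&(abs(P[...,1]-.283)<.034)&(P[...,2]>.01)
print("brass",m.sum(),P[m].mean(0).round(4),P[m].min(0).round(3),P[m].max(0).round(3))
```

```text
t 17.3 pos [452.6 189.  119.9] phi 109.9 w 1.002 grip 0.0 F [-0.1  0.6  0.3] j7 -0.43
(451.5, 190, 20, 110) slide [ 0.14 -0.07  9.99] rot [ 0.001  0.    -0.002] rows 2.4
jar 115 [[0.61807787 0.1098832  0.05      ]] [0.61777234 0.10987202 0.05128929]<stdin>:7: RuntimeWarning: Mean of empty slice.
  ret = um.true_divide(
Traceback (most recent call last):
ValueError: zero-size array to reduction operation minimum which has no identity
```

Emit:
apply_moves:
  slide:
    - [0.1, 0, 3]
    - [0.1, 0, 6]
    - [0.1, 0, 8.5]
    - [0.1, 0, 10]
    - [0.1, 0, 10.2]
    - [0.1, 0, 10.2]
    - [0.1, 0, 10.2]
    - [0.1, 0, 10.2]
    - [0.1, 0, 10.2]
    - [0.1, 0, 10.2]
    - [0.1, 0, 10.2]
    - [0.1, 0, 10.2]
  rot:
    - [0, 0, 0]
    - [0, 0, 0]
    - [0, 0, 0]
    - [0, 0, 0]
    - [0, 0, 0]
    - [0, 0, 0]
    - [0, 0, 0]
    - [0, 0, 0]
    - [0, 0, 0]
    - [0, 0, 0]
    - [0, 0, 0]
    - [0, 0, 0]
  gripper: [0, 0, 0, 0, 0, 0, 1, 1, 1, 1, 1, 1]
  newtons: 25

```text
time: 18.35
tool_pos: [0.4514, 0.1906, 0.0184]
eef_rot: [0.0, 0.574, 0.819, 0.0]
force: [0.1, -0.8, 5.8]
width: 0.258
grip_force: 26.7
```

```bash
python3 -c "
from h import *
plan((451.5,190,150,110),(640.5,-64,150,90),(640.5,-64,21,90))"
```

```text
t 18.35 pos [451.4 190.6  18.4] phi 109.9 w 0.258 grip 26.7 F [ 0.1 -0.8  5.8] j7 -0.56
(451.5, 190, 150, 110) slide [ -0.06   0.   -13.16] rot [ 0.001 -0.    -0.001] rows 3.2
(640.5, -64, 150, 90) slide [-30.39   9.11 -13.15] rot [ 0.001 -0.     0.348] rows 8.2
(640.5, -64, 21, 90) slide [-30.39   9.1   -0.25] rot [ 0.001 -0.     0.348] rows 7.6
```

Emit:
apply_moves:
  slide:
    - [0, 0, -3]
    - [0, 0, -7]
    - [-1, 0.3, -10.5]
    - [-4, 1.2, -13.2]
    - [-7.5, 2.2, -13.2]
    - [-11, 3.3, -13.2]
    - [-14.5, 4.3, -13.2]
    - [-18, 5.4, -13.2]
    - [-21.5, 6.4, -13.2]
    - [-25, 7.5, -13.2]
    - [-28, 8.4, -13.2]
    - [-30.4, 9.1, -13.2]
  rot:
    - [0, 0, 0]
    - [0, 0, 0]
    - [0, 0, 0]
    - [0, 0, 0.05]
    - [0, 0, 0.1]
    - [0, 0, 0.15]
    - [0, 0, 0.2]
    - [0, 0, 0.25]
    - [0, 0, 0.3]
    - [0, 0, 0.35]
    - [0, 0, 0.35]
    - [0, 0, 0.35]
  gripper: [1, 1, 1, 1, 1, 1, 1, 1, 1, 1, 1, 1]

```text
time: 19.35
tool_pos: [0.6412, -0.0673, 0.1497]
eef_rot: [0.0, 0.709, 0.706, -0.0]
force: [0.6, -0.4, -1.0]
width: 0.258
grip_force: 26.2
```

Emit:
apply_moves:
  slide:
    - [0, 0, 0]
    - [0, 0, 0]
    - [0, 0, 0]
    - [0, 0, 0]
  rot:
    - [0, 0, 0]
    - [0, 0, 0]
    - [0, 0, 0]
    - [0, 0, 0]
  gripper: [1, 1, 1, 1]

```text
time: 19.68
tool_pos: [0.6396, -0.0626, 0.15]
eef_rot: [-0.0, 0.707, 0.707, 0.0]
force: [0.7, 0.9, -0.7]
width: 0.256
grip_force: 26.2
```

```bash
python3 -c "
from h import *
plan((640.5,-64,22,90))"
```

```text
t 19.68 pos [639.6 -62.6 150. ] phi 90.0 w 0.256 grip 26.2 F [ 0.7  0.9 -0.7] j7 -0.17
(640.5, -64, 22, 90) slide [-0.15  0.09 12.8 ] rot [-0.    -0.001 -0.   ] rows 3.1
```

Emit:
apply_moves:
  slide:
    - [-0.1, 0.1, 3]
    - [-0.1, 0.1, 6]
    - [-0.1, 0.1, 9]
    - [-0.1, 0.1, 11]
    - [-0.1, 0.1, 12.3]
    - [-0.1, 0.1, 12.8]
    - [-0.1, 0.1, 12.8]
    - [-0.1, 0.1, 12.8]
    - [-0.1, 0.1, 12.8]
    - [-0.1, 0.1, 12.8]
    - [-0.1, 0.1, 12.8]
    - [-0.1, 0.1, 12.8]
  rot:
    - [0, 0, 0]
    - [0, 0, 0]
    - [0, 0, 0]
    - [0, 0, 0]
    - [0, 0, 0]
    - [0, 0, 0]
    - [0, 0, 0]
    - [0, 0, 0]
    - [0, 0, 0]
    - [0, 0, 0]
    - [0, 0, 0]
    - [0, 0, 0]
  gripper: [1, 1, 1, 1, 1, 1, 1, 1, 0.4, 0.4, 0.4, 0.4]

```text
time: 20.68
tool_pos: [0.6415, -0.0652, 0.0223]
eef_rot: [0.0, 0.708, 0.706, 0.0]
force: [-0.8, 1.1, 0.1]
width: 0.598
grip_force: 0.0
```

```bash
python3 -c "
from h import *
plan((640.5,-64,150,90),(434,-126,150,90))"
```

```text
t 20.68 pos [641.5 -65.2  22.3] phi 89.9 w 0.598 grip 0.0 F [-0.8  1.1  0.1] j7 -0.23
(640.5, -64, 150, 90) slide [  0.12  -0.09 -12.77] rot [ 0.001  0.    -0.002] rows 3.1
(434, -126, 150, 90) slide [ -6.12 -20.73 -12.79] rot [ 0.001  0.    -0.002] rows 6.0
```

Emit:
apply_moves:
  slide:
    - [0, 0, -4]
    - [0, 0, -8]
    - [0, 0, -12.8]
    - [-1, -3, -12.8]
    - [-2, -7, -12.8]
    - [-3.2, -11, -12.8]
    - [-4.4, -15, -12.8]
    - [-5.4, -18.5, -12.8]
    - [-6.1, -20.7, -12.8]
    - [-6.1, -20.7, -12.8]
    - [-6.1, -20.7, -12.8]
    - [-6.1, -20.7, -12.8]
  rot:
    - [0, 0, 0]
    - [0, 0, 0]
    - [0, 0, 0]
    - [0, 0, 0]
    - [0, 0, 0]
    - [0, 0, 0]
    - [0, 0, 0]
    - [0, 0, 0]
    - [0, 0, 0]
    - [0, 0, 0]
    - [0, 0, 0]
    - [0, 0, 0]
  gripper: [0.4, 0.4, 0.2, 0, 0, 0, 0, 0, 0, 0, 0, 0]

```text
time: 21.68
tool_pos: [0.4354, -0.1257, 0.1504]
eef_rot: [0.001, 0.708, 0.706, 0.001]
force: [0.7, 0.5, -0.1]
width: 1.002
grip_force: 0.0
```

Emit:
apply_moves:
  slide:
    - [0, 0, 0]
    - [0, 0, 0]
  rot:
    - [0, 0, 0]
    - [0, 0, 0]
  gripper: [0, 0]

```text
time: 21.85
tool_pos: [0.4353, -0.1253, 0.1498]
eef_rot: [0.0, 0.707, 0.707, 0.0]
force: [0.0, -0.4, -0.0]
width: 0.998
grip_force: 0.0
```

Run:
```python
from h import *
plan((434,-126,17,90))
for n in("top","scene"):
    p,d=manip.get_image(n);P=cloud(n,d)
    m=(abs(P[...,0]-.5615)<.028)&(abs(P[...,1]-.283)<.034)&(P[...,2]>.012);print("brass",m.sum(),P[m].mean(0).round(4))
    m=(abs(P[...,0]-.64)<.04)&(abs(P[...,1]+.064)<.04)&(P[...,2]>.07);print("vial",m.sum(),P[m].mean(0).round(4))
    if n=="scene": cv2.imwrite("pics/s5.png",cv2.resize(p[60:360,100:500,::-1],None,fx=2,fy=2))
```

```text
t 21.85 pos [ 435.3 -125.3  149.8] phi 89.9 w 0.998 grip 0.0 F [ 0.  -0.4 -0. ] j7 -0.01
(434, -126, 17, 90) slide [-0.08 -0.13 13.28] rot [ 0.001 -0.    -0.001] rows 3.2
brass 44 [0.5621 0.2826 0.016 ]
vial 36 [ 0.643  -0.0636  0.079 ]
brass 86 [0.5579 0.2827 0.0156]
vial 44 [ 0.6385 -0.0627  0.078 ]
```

View pics/s5.png

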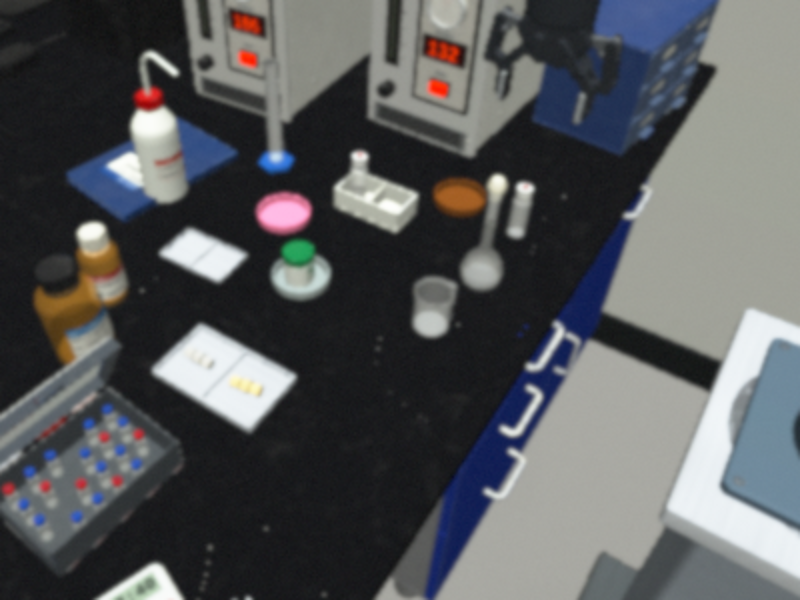

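The picture shows both unions in the tray bays (200,358 and 246,386), the jar upright in the dish (298,265), one vial in the far carrier bay (360,165), and flask and beaker untouched. Next is the second vial.

Emit:
apply_moves:
  slide:
    - [-0.1, -0.1, 4]
    - [-0.1, -0.1, 8]
    - [-0.1, -0.1, 11]
    - [-0.1, -0.1, 12.8]
    - [-0.1, -0.1, 13.2]
    - [-0.1, -0.1, 13.2]
    - [-0.1, -0.1, 13.2]
    - [-0.1, -0.1, 13.2]
    - [-0.1, -0.1, 13.2]
    - [-0.1, -0.1, 13.2]
    - [-0.1, -0.1, 13.2]
    - [-0.1, -0.1, 13.2]
  rot:
    - [0, 0, 0]
    - [0, 0, 0]
    - [0, 0, 0]
    - [0, 0, 0]
    - [0, 0, 0]
    - [0, 0, 0]
    - [0, 0, 0]
    - [0, 0, 0]
    - [0, 0, 0]
    - [0, 0, 0]
    - [0, 0, 0]
    - [0, 0, 0]
  gripper: [0, 0, 0, 0, 0, 0, 1, 1, 1, 1, 1, 1]

```text
time: 22.95
tool_pos: [0.4336, -0.127, 0.0185]
eef_rot: [0.001, 0.708, 0.706, 0.0]
force: [-0.5, -0.4, 7.4]
width: 0.256
grip_force: 27.1
```

```bash
python3 -c "
from h import *
plan((434,-126,160,90),(590.5,-64,160,30),(590.5,-64,160,90))"
```

```text
t 22.95 pos [ 433.6 -127.    18.5] phi 89.9 w 0.256 grip 27.1 F [-0.5 -0.4  7.4] j7 -0.16
(434, -126, 160, 90) slide [  0.1    0.06 -14.15] rot [ 0.001  0.    -0.002] rows 3.4
(590.5, -64, 160, 30) slide [  6.33  15.7  -14.13] rot [ 1.000e-03 -0.000e+00  1.045e+00] rows 8.4
(590.5, -64, 160, 90) slide [  6.33  15.7  -14.13] rot [ 0.001  0.    -0.002] rows 5.3
```

Emit:
apply_moves:
  slide:
    - [0, 0, -4]
    - [0, 0, -8]
    - [0, 0, -12]
    - [0.5, 1.5, -14.1]
    - [1.5, 4, -14.1]
    - [2.7, 7, -14.1]
    - [4, 10, -14.1]
    - [5.2, 13, -14.1]
    - [6.3, 15.7, -14.1]
    - [6.3, 15.7, -14.1]
    - [6.3, 15.7, -14.1]
    - [6.3, 15.7, -14.1]
  rot:
    - [0, 0, 0]
    - [0, 0, 0]
    - [0, 0, 0.1]
    - [0, 0, 0.2]
    - [0, 0, 0.32]
    - [0, 0, 0.44]
    - [0, 0, 0.56]
    - [0, 0, 0.68]
    - [0, 0, 0.8]
    - [0, 0, 0.92]
    - [0, 0, 1.05]
    - [0, 0, 1.05]
  gripper: [1, 1, 1, 1, 1, 1, 1, 1, 1, 1, 1, 1]

```text
time: 23.95
tool_pos: [0.5902, -0.0635, 0.1585]
eef_rot: [-0.0, 0.967, 0.254, -0.0]
force: [-0.0, 0.3, 0.5]
width: 0.253
grip_force: 26.4
```

Emit:
apply_moves:
  slide:
    - [0, 0, 0]
    - [0, 0, 0]
    - [0, 0, 0]
  rot:
    - [0, 0, 0]
    - [0, 0, 0]
    - [0, 0, 0]
  gripper: [1, 1, 1]

```text
time: 24.2
tool_pos: [0.59, -0.0644, 0.1591]
eef_rot: [0.0, 0.966, 0.258, 0.0]
force: [0.1, 0.1, -0.2]
width: 0.253
grip_force: 26.4
```

```bash
python3 -c "
from h import *
plan((590.5,-64,22,30))"
```

```text
t 24.2 pos [590.  -64.4 159.1] phi 29.9 w 0.253 grip 26.4 F [ 0.1  0.1 -0.2] j7 -1.08
(590.5, -64, 22, 30) slide [ 6.000e-02 -1.000e-02  1.371e+01] rot [ 0.    -0.    -0.002] rows 3.3
```

Emit:
apply_moves:
  slide:
    - [0, 0, 3]
    - [0, 0, 6]
    - [0, 0, 9]
    - [0, 0, 11.5]
    - [0, 0, 13.1]
    - [0, 0, 13.7]
    - [0, 0, 13.7]
    - [0, 0, 13.7]
    - [0, 0, 13.7]
    - [0, 0, 13.7]
    - [0, 0, 13.7]
    - [0, 0, 13.7]
  rot:
    - [0, 0, 0]
    - [0, 0, 0]
    - [0, 0, 0]
    - [0, 0, 0]
    - [0, 0, 0]
    - [0, 0, 0]
    - [0, 0, 0]
    - [0, 0, 0]
    - [0, 0, 0]
    - [0, 0, 0]
    - [0, 0, 0]
    - [0, 0, 0]
  gripper: [1, 1, 1, 1, 1, 1, 1, 1, 0.5, 0.5, 0.5, 0.5]

```text
time: 25.2
tool_pos: [0.5904, -0.0642, 0.0223]
eef_rot: [0.0, 0.967, 0.257, 0.0]
force: [-0.3, 0.4, -0.5]
width: 0.501
grip_force: 0.0
```

Emit:
apply_moves:
  slide:
    - [0, 0, -4]
    - [0, 0, -8]
    - [0, 0, -12]
    - [0, 0, -16]
    - [-4, 0, -18]
    - [-8, 0, -18]
    - [-11, 0, -18]
    - [-11, 0, -18]
    - [-11, 0, -18]
    - [-11, 0, -18]
  rot:
    - [0, 0, 0]
    - [0, 0, 0]
    - [0, 0, 0]
    - [0, 0, 0]
    - [0, 0, 0]
    - [0, 0, 0]
    - [0, 0, 0]
    - [0, 0, 0]
    - [0, 0, 0]
    - [0, 0, 0]
  gripper: [0.5, 0.5, 0.5, 0.5, 0.5, 0.5, 0.5, 0.5, 0.5, 0.5]

```text
time: 26.03
tool_pos: [0.4953, -0.1184, 0.2023]
eef_rot: [0.0, 0.967, 0.257, 0.001]
force: [-0.6, -0.3, -0.2]
width: 0.497
grip_force: 0.0
```

Run:
```python
from h import *
plan()
for n in("top","scene"):
    p,d=manip.get_image(n);P=cloud(n,d);q=p.astype(int);X,Y,Z=np.moveaxis(P,-1,0)
    for nm,m,z in(("brass",(abs(X-.5615)<.028)&(abs(Y-.283)<.034)&(Z>.012)&(Z<.05),.013),("steel",(abs(X-.6285)<.028)&(abs(Y-.283)<.034)&(Z>.012)&(Z<.05),.013),
      ("v1",(abs(X-.64)<.023)&(abs(Y+.064)<.04)&(Z>.073)&(Z<.1),.08),("v2",(abs(X-.5915)<.023)&(abs(Y+.064)<.04)&(Z>.073)&(Z<.1),.08),("jar",(abs(X-.616)<.05)&(abs(Y-.109)<.05)&(q[...,1]-q[...,0]>25)&(Z>.046)&(Z<.1),.05)):
        print(n,nm,m.sum(),(P[m].mean(0)*1e3).round(1) if m.any() else "")
    if n=="scene": cv2.imwrite("pics/s6.png",cv2.resize(p[60:310,160:460,::-1],None,fx=2.4,fy=2.4,interpolation=cv2.INTER_CUBIC))
```

```text
t 26.03 pos [ 495.3 -118.4  202.3] phi 29.7 w 0.497 grip 0.0 F [-0.6 -0.3 -0.2] j7 -0.95
top brass 43 [561.3 281.9  16.4]
top steel 42 [629.8 282.1  16.7]
top v1 34 [643.2 -64.   79.6]
top v2 31 [590.1 -63.6  80.4]
top jar 114 [617.7 109.6  51.2]
scene brass 89 [557.6 283.   15.7]
scene steel 72 [625.2 282.4  16. ]
scene v1 40 [639.1 -63.2  78.7]
scene v2 41 [586.8 -62.8  78.7]
scene jar 149 [613.6 110.1  50.7]
```

View pics/s6.png

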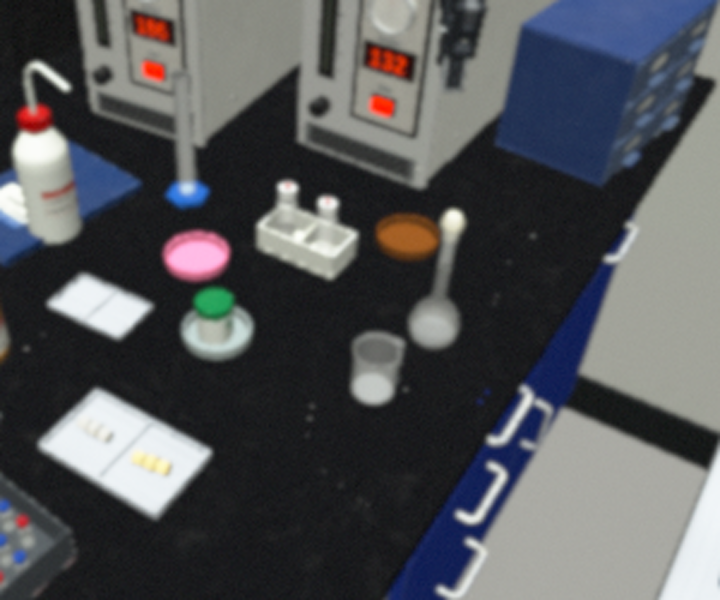

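The picture shows everything in place: vials upright in both carrier bays (288,195 and 328,210), jar in dish (213,315), unions in the tray (95,430 and 152,462), flask and beaker standing.

```bash
python3 -c "
from rig import manip
print(manip.job_done())"
```

```text
the job is handed in; nothing more can be done
None
```

I handed in the job at about 26 s with all five things sorted: the vials upright in the two carrier bays, the unions in the two tray bays, and the jar upright in the dish. The last picture shows all of this, with the flask and beaker still standing; the hand-in returned no verdict.

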